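# Bolt the laser box with the interlock key, then enable the laser with it

## Task

Turn the red interlock key clockwise in the lid lock of the laser test box as far as it goes, so that the lid is bolted and the key comes free, and draw the key straight out. Then push the same key fully home in the key switch of the control station, turn it clockwise as far as it goes to ON and leave it in there. Do not disturb the two open trays of dies (black waffle packs) on the bench.

Things in the scene. Friction and masses are not known exactly. Their poses are not given: they have to be found in the camera images.
- enable_key: the interlock key, 78 mm tall, upright, blade down in the lid lock at the start; 60 to 130 g. Origin: on the key's axis, centre of the underside of its brass shoulder (disc of radius 12 mm, 4 mm thick, which rests on the lock's face). z up to the bow, x along the width of bow and blade, y through their thickness. Same either way round (half a turn about z)
- key_grip (a point): middle of the key's red plastic bow, 25 mm above the key's origin on its axis, axes as the key's. The bow is 46 mm wide (x) and 12 mm thick (y), flat sides from 8 to 42 mm above the key's origin, top at 49 mm: grip it across the 12 mm
- key_tip (a point): tip of the key's brass blade, 29 mm below the key's origin, axes as the key's. From the shoulder down: a round neck 8 mm in diameter and 7 mm long, a flat blade 22 mm wide (x) and 8 mm thick (y) to 20 mm below the origin, then a taper to 14 x 3 mm at the tip
- laser_box: laser test box: low black box with a green window in its lid (shut; does not move), a grey lock housing 58 x 58 mm beside it on its left (+y), both on one fixed aluminium base plate 150 x 235 mm (x, y). Origin: centre of the plate's underside, z up. Only the lid's low handle (74 mm high, 170 mm from the lock) stands higher than the lock's face (70 mm)
- lid_lock_face (a point): centre of the lid lock's key slot, on the top face of the lock housing; axes as the box's. The slot in the fixed steel face (5 mm thick) is 25 x 11 mm, long side along x, edges chamfered 2 mm. The blade passes it only when the key's x lies along the slot; otherwise the blade is trapped under the face
- lid_lock (a joint): lid lock's barrel, rad: 0 at the start (red mark: lid free, key trapped, key's x 75 deg counter-clockwise from the slot, seen from above); 1.31 at its stop after turning clockwise (green mark: steel bolt out in the lid's strike, key in line with the slot and free). Friction 0.06 N m, stays where left; the key has about 6 deg of play in it
- switch_station: control station, fixed: grey box 86 x 172 mm (x, y), 66 mm high, with a key switch at its left (+y) end, two pilot lamps in the middle and, 95 mm from the switch, a red mushroom stop button (90 mm high, does not move). Origin: centre of its underside, z up
- switch_face (a point): centre of the key switch's slot, on the station's top face; axes as the station's. The slot in the fixed face (5 mm thick) is 25 x 11 mm, long side along x, edges chamfered 2 mm, with room for the whole blade below. Fully home, the key's shoulder rests on this face; only then can the key turn
- enable_switch (a joint): key switch's barrel, rad: 0 at OFF (white mark, in line with the slot; so at the start), 1.31 at its stop at ON (green mark) after turning clockwise seen from above. Friction 0.06 N m, stays where left; the key has about 6 deg of play in it
- waffle_1: open tray of dies (black waffle pack), 50 x 50 x 8 mm, loose on the bench, origin at the centre of its underside
- waffle_3: the other open tray of dies (black waffle pack), 50 x 50 x 8 mm, loose on the bench, origin at the centre of its underside

How it is judged:
By the outcome, as a careful person would: the job done as asked, in the order asked, and still so for the second after the job is handed in, with the robot touching nothing.
It also fails if it takes over 51 s, if anything falls off the work surface, if the arm or the gripper's body presses on something with over 40 N, if the wrist force passes 120 N, or if a joint passes its speed limit or range.

## Robot

A 6-joint arm with a two-finger parallel gripper is mounted at the origin on a cart in front of the work surface, level with it; the furniture and walls round the work are solid. World frame = base frame: x ahead of the robot, y to its left, z up, the work surface at z = 0. Lengths are in m, angles in degrees, forces in N, time in s.
With the tool pointing down it reaches from about 0.375 to 0.9 m from the base axis. Payload 3.1 kg.
Tool frame: the origin (TCP) lies on the centre line of the jaws, within the pads' length; the fingertips stand 8 mm ahead of it and the grasp point (between the pads) lies 11 mm behind it; z points along the fingers, y is the line along which they close (so a half turn about z gives the same grasp; the last joint's range is limited). The gripper opens to 87 mm and grips with 3 to 60 N. Pads are 19 mm wide; open, the fingers measure 117 mm over their backs; the gripper's body (75 mm by 190 mm) begins 51 mm behind the grasp point.
Start: joints at [-85.686, 30.224, 82.088, -0, 67.689, -10.227], TCP at [0.157, -0.605, 0.231] pointing down, gripper open.
Joint ranges: [-176.69, 176.69], [-43.24, 126.21], [12.49, 139.97], [-82, 262], [0, 151.66], [-163.58, 163.58]. Speed limits (degrees/s): [159.86, 159.86, 180, 180, 180, 180].

## Interface

Orientations are given as a 3x3 rotation matrix whose columns are the frame's x, y, z axes.
In Python, from rig import * gives the robot as it stands.
- The arm moves only by the tool step_arm, never from a script. Its argument "targets" is a list of rows, each a list of 5 numbers: the opening, from -1 (shut) to 1 (fully open), then the shift along the world's x, y, z normalised to -1 to 1, where 1 is 0.25 m, then the turn about the world's z normalised to -1 to 1, where 1 is 180 degrees. In form: [[fingers, x, y, z, turn], ...]. A call has 1 to 20 rows; each row is the pose to reach, as a shift and turn from the pose commanded when the call began, turning the shorter way round; what a row does not reach only later rows make up. A row lasts 1/10 s, in which the tool goes at most 50 mm and 8.59 degrees, less where a joint would pass 70% of its speed; a pose out of reach is approached as far as the arm can. A call with a number of a shift or a turn outside -1 to 1 is refused whole. A call with a gripper value outside its range is refused whole. The fingers move at their own pace and stop on an object; the grip force is fixed at half the most. Time passes only in rows, so rows that repeat a pose let the fingers close. It gives the time, the measured TCP pose, the force, the opening and the grip force at its end, in the units of the state.
- read_state(): the state, without advancing time (a new reading comes with each control period).
- capture(name): name is "scene" or "top"; returns a dict with "color" (384x512x3 uint8, red, green, blue), "mtx" (3x3 intrinsics, pixels), "k1" (the pictures are not rectified: a ray, as slopes to the right and down, at radius r is drawn at 1 + k1 r^2 times it, then the intrinsics apply), "pose" (4x4, takes a point from camera to world coordinates). Camera axes: x right, y down, z forward; pixel columns grow to the right and rows downward; lengths in m; the calibration is good to about 2 mm. A picture is of the moment at which its call begins. There is no depth.
- hand_in(): hands the job in; it is judged then, once.
The state is a dict: "time_s": time; "joint_positions": joint angles; "qvel": joint speeds; "tau": joint torques, N m; "position": TCP position; "tcp_rot": TCP orientation; "force": force on the tool from outside, world axes, zero at the start; "moment": the same for the moment, N m; "opening": opening from 0.0 (shut) to 1.0 (fully open); "grasp_force": force on a finger pad.
Only numpy, scipy, OpenCV 4.12 (cv2) and the standard library are available. Lean on these libraries where they do the work, as an engineer would, in place of code of your own. Each camera call takes 0.05 s, during which the arm holds its last target. There are 200 camera calls.

## Working session

There is one attempt and no reset: what is moved stays moved. The work goes in short steps, Python scripts to look and compute and a tool call to move; the robot and the scene stay as the last step left them, time stands still between calls to the robot, and variables do not carry over. Pictures are saved under pics/ and viewed, at most 10 in all, crops included, and the job is handed in when it is done.

Besides the shell and the picture viewer there is one more tool, called after "Emit:" as name(argument=value, ...), one argument or row to a line, values as JSON. step_arm: Moves the arm, as the interface text tells. Scaled input: -1 to 1 covers 0.25 m each way for a shift and 180 degrees each way for a turn. Its arguments: {"type":"object","properties":{"targets":{"type":"array","items":{"type":"array","items":{"type":"number"}}}},"required":["targets"]}

```bash
mkdir -p pics; python3 - <<'E'
from rig import *
import cv2,numpy as np
for n in("scene","top"):
    c=capture(n); cv2.imwrite(f"pics/{n}0.png",c["color"][:,:,::-1]); print(n,np.round(c["mtx"],1).tolist(),c["k1"],np.round(c["pose"],4).tolist())
s=read_state(); print(s["time_s"],s["position"],np.round(s["tcp_rot"],3).tolist(),s["opening"])
E
```

```text
scene [[422.6, 0.0, 243.5], [0.0, 422.6, 193.7], [0.0, 0.0, 1.0]] -0.1509911747102292 [[0.7026, 0.5537, -0.4469, 0.9131], [0.7116, -0.5492, 0.4382, -0.4368], [-0.0029, -0.6259, -0.7799, 0.8682], [0.0, 0.0, 0.0, 1.0]]
top [[484.4, 0.0, 257.6], [0.0, 484.4, 187.0], [0.0, 0.0, 1.0]] 0.014467022604691243 [[-0.015, -0.9873, 0.1584, 0.2639], [-0.9998, 0.0126, -0.0167, 0.0044], [0.0145, -0.1586, -0.9872, 1.2734], [0.0, 0.0, 0.0, 1.0]]
0.1 [ 0.15690982 -0.60431804  0.229657  ] [[0.968, 0.251, -0.0], [0.251, -0.968, 0.002], [0.0, -0.002, -1.0]] 0.9973844001228623
```

View pics/scene0.png

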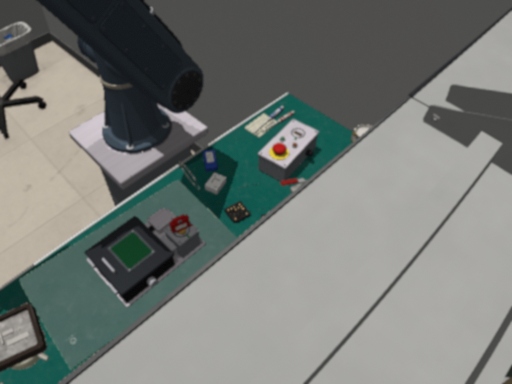

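View pics/top0.png

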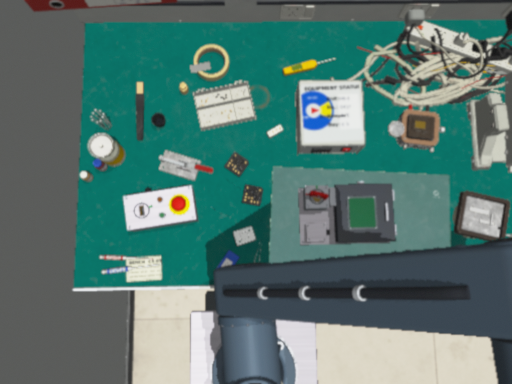

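The scene view shows the key at about (180,222) and the switch at about (299,133). In the top view the key is at (317,193), the switch at (143,210), and the waffle packs at (236,163) and (252,195). I'll enlarge these areas.

```bash
cat > h.py <<'E'
import numpy as np,cv2
def ray(c,u,v):
    k=c["k1"];K=c["mtx"];d=np.array([(u-K[0,2])/K[0,0],(v-K[1,2])/K[1,1]]);p=d.copy()
    for _ in range(20): p=d/(1+k*(p@p))
    P=c["pose"];return P[:3,3],P[:3,:3]@np.array([p[0],p[1],1])
def plane(c,u,v,z):
    o,d=ray(c,u,v);return o+d*(z-o[2])/d[2]
def proj(c,X):
    P=c["pose"];q=P[:3,:3].T@(np.asarray(X)-P[:3,3]);p=q[:2]/q[2];p=p*(1+c["k1"]*(p@p));return p*np.diag(c["mtx"])[:2]+c["mtx"][:2,2]
def tri(c1,a,c2,b):
    o1,d1=ray(c1,*a);o2,d2=ray(c2,*b);A=np.c_[d1,-d2];s=np.linalg.lstsq(A,o2-o1,rcond=None)[0]
    p,q=o1+s[0]*d1,o2+s[1]*d2;return (p+q)/2,np.linalg.norm(p-q)
E
python3 - <<'E'
import cv2,numpy as np
t=cv2.imread("pics/top0.png");s=cv2.imread("pics/scene0.png")
def z(i,u,v,w,h): return cv2.resize(i[v:v+h,u:u+w],(400,300),interpolation=cv2.INTER_CUBIC)
o=np.vstack([np.hstack([z(t,290,175,80,60),z(t,115,175,100,75)]),np.hstack([z(s,140,195,80,60),z(s,250,115,80,60)])])
cv2.imwrite("pics/z0.png",o)
E
```

```text
(no output)
```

View pics/z0.png

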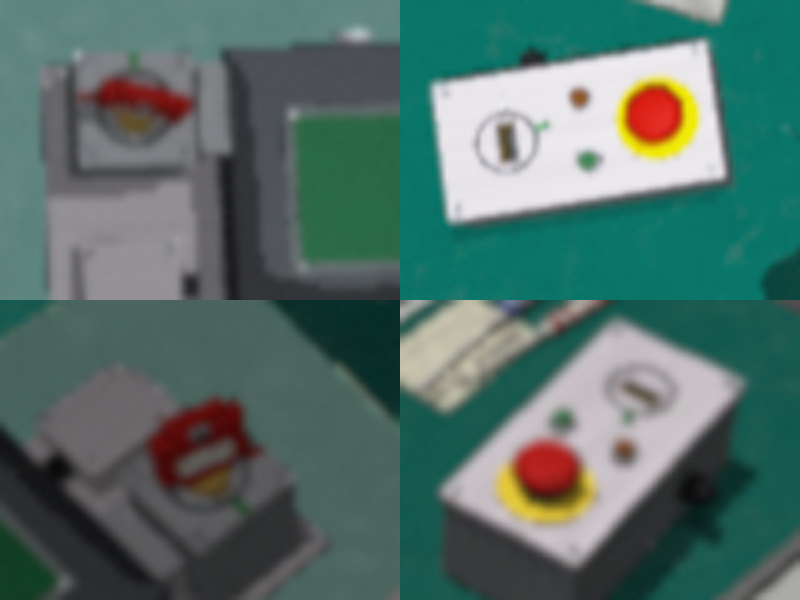

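```bash
python3 - <<'E'
from rig import *
from h import *
T=capture("top");S=capture("scene")
def a(p,q): d=(q-p)[:2];return np.degrees(np.arctan2(d[1],d[0])),np.linalg.norm(d)
def sh(n,c,cr,off,sc,z):
    P=[plane(c,(x-cr[0]+.0)/sc+off[0]-.5+.5/sc,(y-cr[1])/sc+off[1]-.5+.5/sc,z) for x,y in off_pts[n]]
    print(n,[np.round(p[:2],4).tolist() for p in P],"ctr",np.mean(P[:4],0).round(4),[np.round(a(P[i],P[(i+1)%4]),3).tolist() for i in range(4)] if len(P)>=4 else "")
off_pts={"lockT":[(77,52),(190,52),(193,170),(77,168)],"stT":[(432,82),(707,40),(728,183),(450,224)],"slotT":[(507,142)],
"stS":[(617,318),(745,380),(577,565),(442,492)],"slotS":[(640,391)],"circS":[(207,480)]}
sh("lockT",T,(0,0),(290,175),5,.07);sh("stT",T,(400,0),(115,175),4,.066);sh("slotT",T,(400,0),(115,175),4,.066)
sh("stS",S,(400,300),(250,115),5,.066);sh("slotS",S,(400,300),(250,115),5,.066)
# masks
for n,c,(u,v,w,h),(u2,v2,w2,h2) in(("top",T,(115,175,100,75),(290,175,80,60)),("scene",S,(250,115,80,60),(140,195,80,60))):
    im=c["color"].astype(int)
    b=im[v:v+h,u:u+w];hsv=cv2.cvtColor(c["color"],cv2.COLOR_RGB2HSV)
    d=(b.max(2)-b.min(2)<45)&(b.min(2)>140)
    m=d.astype(np.uint8);cs,_=cv2.findContours(m,cv2.RETR_EXTERNAL,cv2.CHAIN_APPROX_NONE);k=max(cs,key=cv2.contourArea)
    hull=cv2.convexHull(k);W=np.array([plane(c,x+u,y+v,.066)[:2] for x,y in hull[:,0]],np.float32)
    print(n,"white",cv2.minAreaRect(W*1000))
    r=(im[...,0]>90)&(im[...,1]<60)&(im[...,2]<60);r[:v2]=0;r[v2+h2:]=0;r[:,:u2]=0;r[:,u2+w2:]=0
    y,x=np.nonzero(r);print(n,"red",len(x),x.mean(),y.mean(),x.min(),x.max(),y.min(),y.max(),cv2.minAreaRect(np.c_[x,y].astype(np.float32)))
E
```

```text
lockT [[0.4605, -0.1355], [0.4598, -0.1925], [0.3999, -0.1918], [0.4017, -0.1336]] ctr [ 0.4305 -0.1633  0.07  ] [[-90.726, 0.057], [179.257, 0.06], [88.251, 0.058], [-1.755, 0.059]]
stT [[0.4413, 0.3225], [0.4658, 0.151], [0.3753, 0.1373], [0.3523, 0.3088]] ctr [0.4087 0.2299 0.066 ] [[-81.873, 0.173], [-171.416, 0.092], [97.637, 0.173], [8.741, 0.09]]
slotT [[0.4029, 0.2749]] ctr [0.4029 0.2749 0.066 ] 
stS [[0.356, 0.3093], [0.4403, 0.3212], [0.4673, 0.1498], [0.3823, 0.138]] ctr [0.4115 0.2296 0.066 ] [[8.046, 0.085], [-81.066, 0.173], [-172.074, 0.086], [98.724, 0.173]]
slotS [[0.405, 0.2721]] ctr [0.405  0.2721 0.066 ] 
top white ((409.20501708984375, 230.60089111328125), (88.4238510131836, 174.03211975097656), 8.509286880493164)
top red 69 318.2463768115942 193.95652173913044 308 327 191 198 ((317.74261474609375, 193.9688720703125), (18.953004837036133, 4.523526668548584), 13.240518569946289)
scene white ((411.79486083984375, 228.10768127441406), (86.11808013916016, 172.20021057128906), 8.86073112487793)
scene red 22 176.5909090909091 218.54545454545453 171 182 216 223 ((175.88461303710938, 218.57688903808594), (3.0508506298065186, 13.035452842712402), 56.30992889404297)
```

```bash
python3 - <<'E'
from rig import *
from h import *
T=capture("top");S=capture("scene");C=[]
for n,c,(u,v,w,h) in(("top",T,(300,180,40,30)),("scene",S,(160,205,40,40))):
    im=c["color"].astype(int);r=(im[...,0]>70)&(im[...,0]-im[...,1:].max(2)>45);k=np.zeros_like(r);k[v:v+h,u:u+w]=1;r&=k
    y,x=np.nonzero(r);R=cv2.minAreaRect(np.c_[x,y].astype(np.float32));print(n,len(x),R);C.append(R[0])
    print([proj(c,p).round(1).tolist() for p in([.4305,-.163,.095],[.4305+.023*.26,-.163+.023*.96,.095],[.4305-.023*.26,-.163-.023*.96,.095],[.4305,-.163,.119],[.4305,-.163,.07])])
print(tri(T,C[0],S,C[1]))
# green window, black box, plate yaw in top
hsv=cv2.cvtColor(T["color"],cv2.COLOR_RGB2HSV)
for nm,(u,v,w,h),m,z in(("win",(335,180,60,60),(hsv[...,0]>50)&(hsv[...,0]<75)&(hsv[...,1]>110),.06),):
    k=m[v:v+h,u:u+w].astype(np.uint8);cs,_=cv2.findContours(k,0,1);q=max(cs,key=cv2.contourArea)
    W=np.array([plane(T,x+u,y+v,z)[:2]*1000 for x,y in q[:,0]],np.float32);print(nm,cv2.minAreaRect(W))
c=T["color"][165:250,262:460][:,:,::-1];cv2.imwrite("pics/b.png",cv2.resize(c,None,fx=4,fy=4,interpolation=2))
E
```

```text
top 82 ((318.2780456542969, 194.2024383544922), (18.229032516479492, 5.028698921203613), 12.094758033752441)
[[317.7, 195.2], [308.6, 193.0], [326.7, 197.5], [319.0, 193.8], [316.3, 196.7]]
scene 93 ((178.53448486328125, 220.08619689941406), (6.870728015899658, 18.75522804260254), 68.19859313964844)
[[179.8, 223.4], [189.1, 219.3], [170.4, 227.6], [178.5, 217.2], [181.2, 229.7]]
(array([ 0.4306106 , -0.16338702,  0.10873076]), np.float64(0.0018465640186811237))
win ((391.5107116699219, -277.9460144042969), (60.64105987548828, 70.9594497680664), 89.23490142822266)
```

View pics/b.png

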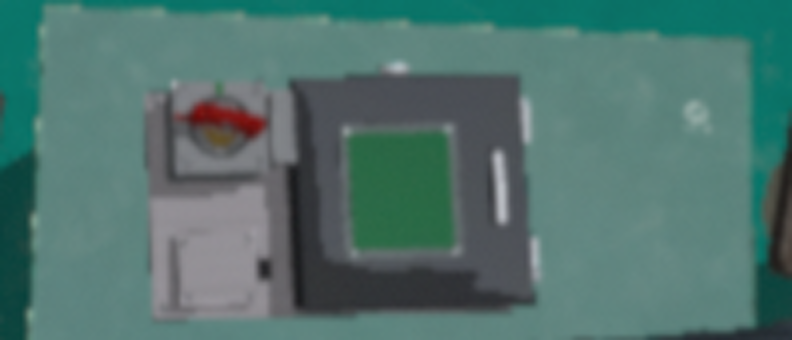

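The enlarged top view shows the lock face centred near crop pixel (220,128), with its green mark towards +x. The box is almost square to the world axes, with a yaw of about -1°. The triangulated bow at (0.4306, -0.1634) agrees with the face centre at (0.4305, -0.163). I'll move there.

Emit:
step_arm(
  targets=[
    [1, 0.548, 0.884, 0, 0.33],
    [1, 0.548, 0.884, 0, 0.33],
    [1, 0.548, 0.884, 0, 0.33],
    [1, 0.548, 0.884, 0, 0.33],
    [1, 0.548, 0.884, 0, 0.33],
    [1, 0.548, 0.884, 0, 0.33],
    [1, 0.548, 0.884, 0, 0.33],
    [1, 0.548, 0.884, 0, 0.33],
    [1, 0.548, 0.884, 0, 0.33],
  ],
)

```text
time_s: 1.2
position: [0.294, -0.3842, 0.2307]
tcp_rot: [[0.279, 0.96, 0.0], [0.96, -0.279, -0.0], [-0.0, 0.0, -1.0]]
force: [-0.0, 0.3, -0.8]
opening: 0.998
grasp_force: 0.0
```

Emit:
step_arm(
  targets=[
    [1, 0.546, 0.884, -0.2, 0],
    [1, 0.546, 0.884, -0.2, 0],
    [1, 0.546, 0.884, -0.2, 0],
    [1, 0.546, 0.884, -0.2, 0],
    [1, 0.546, 0.884, -0.2, 0],
    [1, 0.546, 0.884, -0.2, 0],
    [1, 0.546, 0.884, -0.2, 0],
    [1, 0.546, 0.884, -0.2, 0],
  ],
)

```text
time_s: 2.0
position: [0.4306, -0.1636, 0.1805]
tcp_rot: [[0.278, 0.961, -0.0], [0.961, -0.278, -0.001], [-0.001, 0.0, -1.0]]
force: [0.4, -0.9, -0.3]
opening: 0.996
grasp_force: 0.0
```

```bash
cat > st.py <<'E'
from rig import *
import numpy as np
s=read_state();R=s["tcp_rot"];print(s["time_s"],np.round(s["position"],4),"yaw",np.degrees(np.arctan2(R[1][0],R[0][0])).round(2),"z",np.round(np.array(R)[:,2],3),"F",np.round(s["force"],1),"M",np.round(s["moment"],2),"op",round(s["opening"]*87,1),"g",s["grasp_force"],"q",np.round(s["joint_positions"],1))
E
python3 st.py; python3 st.py
```

```text
2.0 [ 0.4306 -0.1636  0.1805] yaw 73.88 z [-0.    -0.001 -1.   ] F [ 0.4 -0.9 -0.3] M [-0.06 -0.06  0.02] op 86.7 g 0.0 q [-34.7  22.2 108.1  -0.   49.6 -18.6]
2.0 [ 0.4306 -0.1636  0.1805] yaw 73.88 z [-0.    -0.001 -1.   ] F [ 0.4 -0.9 -0.3] M [-0.06 -0.06  0.02] op 86.7 g 0.0 q [-34.7  22.2 108.1  -0.   49.6 -18.6]
```

Emit:
step_arm(
  targets=[
    [1, 0, 0, -0.2, 0],
    [1, 0, 0, -0.3, 0],
    [1, 0, 0, -0.376, 0],
    [1, 0, 0, -0.376, 0],
    [1, 0, 0, -0.376, 0],
  ],
)

```text
time_s: 2.5
position: [0.4303, -0.1644, 0.0868]
tcp_rot: [[0.279, 0.96, 0.0], [0.96, -0.279, -0.0], [-0.0, 0.0, -1.0]]
force: [0.2, -0.2, -0.2]
opening: 1.001
grasp_force: 0.0
```

Emit:
step_arm(
  targets=[
    [-1, 0, 0, 0, 0],
    [-1, 0, 0, 0, 0],
    [-1, 0, 0, 0, 0],
    [-1, 0, 0, 0, 0],
    [-1, 0, 0, 0, 0],
    [-1, 0, 0, 0, 0],
    [-1, 0, 0, 0, 0],
    [-1, 0, 0, 0, 0],
    [-1, 0, 0, 0, 0],
    [-1, 0, 0, 0, 0],
  ],
)

```text
time_s: 3.5
position: [0.4318, -0.1635, 0.0875]
tcp_rot: [[0.277, 0.961, 0.003], [0.961, -0.277, -0.001], [-0.0, 0.003, -1.0]]
force: [-4.0, 2.5, 21.0]
opening: 0.174
grasp_force: 15.5
```

```bash
python3 st.py; python3 - <<'E'
from rig import *
import cv2
c=capture("scene")["color"];cv2.imwrite("pics/g.png",cv2.resize(c[180:260,130:230,::-1],(700,560),interpolation=2))
E
```

```text
3.5 [ 0.4318 -0.1635  0.0875] yaw 73.9 z [ 0.003 -0.001 -1.   ] F [-4.   2.5 21. ] M [0.31 0.84 0.03] op 15.1 g 15.519518586806953 q [-3.470e+01  3.240e+01  1.124e+02  1.000e-01  3.500e+01 -1.860e+01]
```

View pics/g.png

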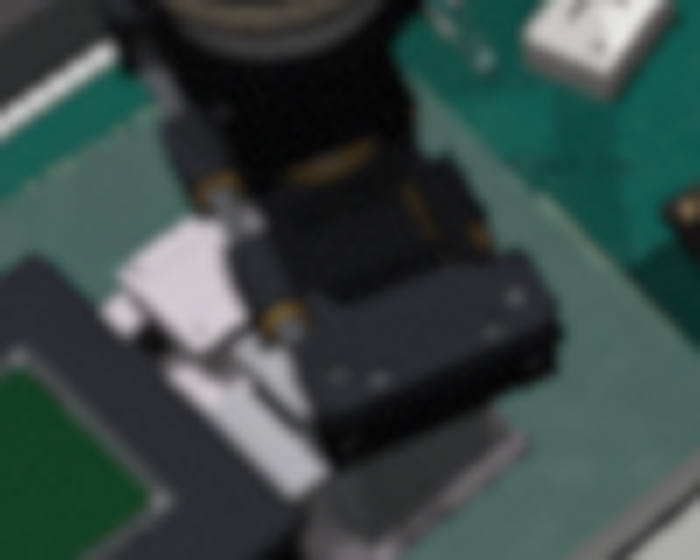

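The arm hides the key in this view: the gripper is round the bow at about (420,380). The opening reads 15 mm rather than 12 mm, and there is some upward force. I'll hold briefly and read the state again.

Emit:
step_arm(
  targets=[
    [-1, 0, 0, 0, 0],
    [-1, 0, 0, 0, 0],
    [-1, 0, 0, 0, 0],
    [-1, 0, 0, 0, 0],
  ],
)

```text
time_s: 3.95
position: [0.4307, -0.1631, 0.0877]
tcp_rot: [[0.276, 0.961, 0.001], [0.961, -0.276, -0.001], [-0.0, 0.001, -1.0]]
force: [-1.1, 2.1, 11.4]
opening: 0.136
grasp_force: 38.8
```

```bash
python3 st.py
```

```text
3.95 [ 0.4307 -0.1631  0.0877] yaw 73.96 z [ 0.001 -0.001 -1.   ] F [-1.1  2.1 11.4] M [ 0.07  0.17 -0.02] op 11.8 g 38.768409690092085 q [-34.7  32.3 112.5  -0.   35.1 -18.6]
```

Emit:
step_arm(
  targets=[
    [-1, 0, 0, 0, -0.03],
    [-1, 0, 0, 0, -0.06],
    [-1, 0, 0, 0, -0.09],
    [-1, 0, 0, 0, -0.12],
    [-1, 0, 0, 0, -0.15],
    [-1, 0, 0, 0, -0.18],
    [-1, 0, 0, 0, -0.21],
    [-1, 0, 0, 0, -0.24],
    [-1, 0, 0, 0, -0.27],
    [-1, 0, 0, 0, -0.3],
    [-1, 0, 0, 0, -0.33],
    [-1, 0, 0, 0, -0.36],
    [-1, 0, 0, 0, -0.39],
    [-1, 0, 0, 0, -0.41],
    [-1, 0, 0, 0, -0.425],
    [-1, 0, 0, 0, -0.425],
  ],
)

```text
time_s: 5.55
position: [0.4313, -0.1635, 0.0877]
tcp_rot: [[0.999, -0.045, 0.002], [-0.045, -0.999, -0.002], [0.002, 0.002, -1.0]]
force: [-1.5, 0.3, 10.2]
opening: 0.134
grasp_force: 38.7
```

```bash
python3 st.py
```

```text
5.55 [ 0.4313 -0.1635  0.0877] yaw -2.57 z [ 0.002 -0.002 -1.   ] F [-1.5  0.3 10.2] M [0.1  0.08 0.04] op 11.6 g 38.69110424318933 q [-34.7  32.3 112.5  -0.   35.   57.9]
```

Emit:
step_arm(
  targets=[
    [-1, 0, 0, 0, -0.008],
    [-1, 0, 0, 0, -0.016],
    [-1, 0, 0, 0, -0.016],
    [-1, 0, 0, 0, -0.016],
  ],
)

```text
time_s: 5.95
position: [0.4313, -0.1636, 0.0877]
tcp_rot: [[0.996, -0.094, 0.002], [-0.094, -0.996, -0.002], [0.002, 0.001, -1.0]]
force: [-0.8, -0.0, 10.0]
opening: 0.134
grasp_force: 38.8
```

```bash
python3 st.py
```

```text
5.95 [ 0.4313 -0.1636  0.0877] yaw -5.41 z [ 0.002 -0.002 -1.   ] F [-0.8 -0.  10. ] M [0.11 0.1  0.09] op 11.7 g 38.77037325306446 q [-34.7  32.3 112.5  -0.   35.   60.7]
```

Emit:
step_arm(
  targets=[
    [-1, 0, 0, 0, -0.008],
    [-1, 0, 0, 0, -0.016],
    [-1, 0, 0, 0, -0.016],
    [-1, 0, 0, 0, -0.016],
  ],
)

```text
time_s: 6.35
position: [0.4313, -0.1636, 0.0877]
tcp_rot: [[0.99, -0.143, 0.002], [-0.143, -0.99, -0.002], [0.002, 0.002, -1.0]]
force: [0.3, 0.1, 10.0]
opening: 0.133
grasp_force: 39.6
```

```bash
python3 st.py
```

```text
6.35 [ 0.4313 -0.1636  0.0877] yaw -8.24 z [ 0.002 -0.002 -1.   ] F [ 0.3  0.1 10. ] M [0.15 0.12 0.26] op 11.6 g 39.56201997152675 q [-34.7  32.3 112.5  -0.   35.   63.6]
```

The moment about z rose from 0.09 to 0.26 N m, so the barrel is at its stop. J6 wouldn't have enough range left for the second turn, so I'll open here, half-turn the gripper, and regrip in line with the slot.

Emit:
step_arm(
  targets=[
    [1, 0, 0, 0, 0],
    [1, 0, 0, 0, 0],
    [1, 0, 0, 0, 0],
    [1, 0, 0, 0, 0],
    [1, 0, 0, 0, 0],
    [1, 0, 0, 0, 0],
    [1, 0, 0, 0, 0],
    [1, 0, 0, 0, 0.5],
    [1, 0, 0, 0, 0.5],
    [1, 0, 0, 0, 0.5],
    [1, 0, 0, 0, 0.5],
    [1, 0, 0, 0, 0.5],
    [1, 0, 0, 0, 0.5],
    [1, 0, 0, 0, 0.5],
    [1, 0, 0, 0, 0.5],
    [1, 0, 0, 0, 0.5],
    [1, 0, 0, 0, 0.5],
    [1, 0, 0, 0, 0.5],
  ],
)

```text
time_s: 8.15
position: [0.4303, -0.1628, 0.0864]
tcp_rot: [[0.14, 0.99, -0.0], [0.99, -0.14, 0.0], [0.0, -0.0, -1.0]]
force: [0.4, 0.2, -1.0]
opening: 1.001
grasp_force: 0.0
```

Emit:
step_arm(
  targets=[
    [1, 0, 0, 0, 0.539],
    [1, 0, 0, 0, 0.539],
    [1, 0, 0, 0, 0.539],
    [1, 0, 0, 0, 0.539],
    [1, 0, 0, 0, 0.539],
    [1, 0, 0, 0, 0.539],
    [1, 0, 0, 0, 0.539],
    [1, 0, 0, 0, 0.539],
    [1, 0, 0, 0, 0.539],
    [1, 0, 0, 0, 0.539],
    [1, 0, 0, 0, 0.539],
    [1, 0, 0, 0, 0.539],
    [1, 0, 0, 0, 0.539],
    [1, 0, 0, 0, 0.539],
  ],
)

```text
time_s: 9.55
position: [0.4304, -0.1629, 0.0865]
tcp_rot: [[-1.0, 0.024, -0.0], [0.024, 1.0, 0.0], [0.0, 0.0, -1.0]]
force: [0.1, 0.9, 1.0]
opening: 1.001
grasp_force: 0.0
```

```bash
python3 st.py; python3 - <<'E'
from rig import *
import cv2,numpy as np
c=capture("scene")["color"];t=capture("top")["color"]
f=lambda i:cv2.resize(i[:,:,::-1],(400,300),interpolation=2)
cv2.imwrite("pics/f.png",np.hstack([f(c[195:255,140:220]),f(t[165:225,280:360])]))
E
```

```text
9.55 [ 0.4304 -0.1629  0.0865] yaw 178.64 z [-0.  0. -1.] F [0.1 0.9 1. ] M [ 0.07 -0.12 -0.01] op 87.1 g 0.0 q [ -34.7   32.5  112.6   -0.    35.  -123.3]
```

View pics/f.png

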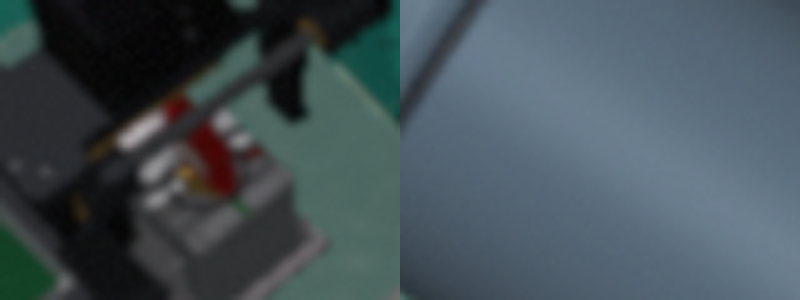

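The scene view shows the bow at about (215,155), now pointing at the green mark at (243,208). The top view is blocked by the arm. I'll regrip and draw the key out.

Emit:
step_arm(
  targets=[
    [-1, 0, 0, 0, 0],
    [-1, 0, 0, 0, 0],
    [-1, 0, 0, 0, 0],
    [-1, 0, 0, 0, 0],
    [-1, 0, 0, 0, 0],
    [-1, 0, 0, 0, 0],
    [-1, 0, 0, 0, 0],
    [-1, 0, 0, 0, 0],
    [-1, 0, 0, 0, 0],
    [-1, 0, 0, 0, 0],
    [-1, 0, 0, 0, 0],
    [-1, 0, 0, 0, 0],
    [-1, 0, 0, 0, 0],
    [-1, 0, 0, 0, 0],
    [-1, 0, 0, 0, 0],
  ],
)

```text
time_s: 11.15
position: [0.4312, -0.163, 0.0878]
tcp_rot: [[-1.0, 0.023, 0.002], [0.023, 1.0, -0.001], [-0.002, -0.001, -1.0]]
force: [0.6, 1.9, 10.8]
opening: 0.133
grasp_force: 36.9
```

```bash
python3 st.py
```

```text
11.15 [ 0.4312 -0.163   0.0878] yaw 178.68 z [ 0.002 -0.001 -1.   ] F [ 0.6  1.9 10.8] M [ 0.43 -0.17  0.01] op 11.6 g 36.92465382046066 q [-3.470e+01  3.230e+01  1.125e+02  1.000e-01  3.510e+01 -1.234e+02]
```

Emit:
step_arm(
  targets=[
    [-1, 0, 0, 0.01, 0],
    [-1, 0, 0, 0.02, 0],
    [-1, 0, 0, 0.03, 0],
    [-1, 0, 0, 0.04, 0],
    [-1, 0, 0, 0.04, 0],
  ],
)

```text
time_s: 11.65
position: [0.4305, -0.163, 0.0967]
tcp_rot: [[-1.0, 0.023, 0.0], [0.023, 1.0, -0.0], [-0.0, -0.0, -1.0]]
force: [0.1, 0.2, -2.0]
opening: 0.136
grasp_force: 35.7
```

```bash
python3 st.py
```

```text
11.65 [ 0.4305 -0.163   0.0967] yaw 178.7 z [ 0. -0. -1.] F [ 0.1  0.2 -2. ] M [ 0.11 -0.22 -0.01] op 11.8 g 35.66437828238122 q [ -34.7   31.3  112.2   -0.    36.5 -123.4]
```

Emit:
step_arm(
  targets=[
    [-1, 0, 0, 0.08, 0],
    [-1, 0, 0, 0.2, 0],
    [-1, 0, 0, 0.336, 0],
    [-1, 0, 0, 0.336, 0],
    [-1, 0, 0.15, 0.336, 0],
    [-1, 0, 0.3, 0.336, 0],
    [-1, 0, 0.46, 0.336, 0],
    [-1, -0.02, 0.62, 0.336, 0.02],
    [-1, -0.04, 0.78, 0.336, 0.04],
    [-1, -0.054, 0.873, 0.336, 0.055],
    [-1, -0.054, 0.873, 0.336, 0.055],
    [-1, -0.054, 0.873, 0.336, 0.055],
  ],
)

```text
time_s: 12.85
position: [0.4167, 0.0555, 0.18]
tcp_rot: [[-0.989, -0.151, -0.001], [-0.151, 0.989, -0.0], [0.001, -0.0, -1.0]]
force: [0.7, 0.3, -0.8]
opening: 0.133
grasp_force: 35.7
```

Emit:
step_arm(
  targets=[
    [-1, -0.01, 0.15, 0, 0],
    [-1, -0.02, 0.3, 0, 0],
    [-1, -0.03, 0.46, 0, 0],
    [-1, -0.04, 0.62, 0, 0],
    [-1, -0.05, 0.78, 0, 0],
    [-1, -0.054, 0.873, 0, 0],
    [-1, -0.054, 0.873, 0, 0],
    [-1, -0.054, 0.873, 0, 0],
    [-1, -0.054, 0.873, 0, 0],
  ],
)

```text
time_s: 13.75
position: [0.4037, 0.272, 0.1802]
tcp_rot: [[-0.989, -0.148, -0.001], [-0.148, 0.989, -0.001], [0.001, -0.001, -1.0]]
force: [-0.3, -0.2, -1.4]
opening: 0.135
grasp_force: 35.7
```

```bash
python3 st.py; python3 - <<'E'
from rig import *
from h import *
S=capture("scene");T=capture("top")
cv2.imwrite("pics/k.png",np.hstack([cv2.resize(c["color"][v:v+90,u:u+120,::-1],(400,300),interpolation=2) for c,u,v in((S,230,70),(T,90,160))]))
s=read_state()["position"]
for z in(-.011-.003-.0,): print([proj(c,[s[0],s[1],s[2]-.017-.029]).round(1) for c in(S,T)],[proj(c,[.4035,.2735,.066]).round(1) for c in(S,T)])
E
```

```text
13.75 [0.4037 0.272  0.1802] yaw -171.52 z [-0.001 -0.001 -1.   ] F [-0.3 -0.2 -1.4] M [ 0.09 -0.12 -0.01] op 11.7 g 35.66452618106268 q [ 20.8  24.  104.6  -0.   51.5 -77.7]
[array([299.6, 113.7]), array([136.1, 206.5])] [array([297.5, 132.3]), array([142. , 209.9])]
```

View pics/k.png

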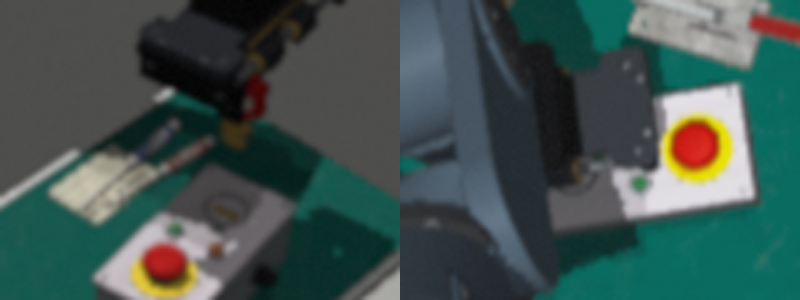

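The scene view shows the blade tip at crop pixel (234,148), which is (300.2,114.4), within 1 px of the prediction. The slot is at (227,211), offset the same way. I'll go down to just above the slot and compare again.

Emit:
step_arm(
  targets=[
    [-1, 0, 0, -0.08, 0],
    [-1, 0, 0, -0.16, 0],
    [-1, 0, 0, -0.22, 0],
    [-1, 0, 0, -0.244, 0],
    [-1, 0, 0, -0.244, 0],
    [-1, 0, 0, -0.244, 0],
  ],
)

```text
time_s: 14.45
position: [0.404, 0.2733, 0.12]
tcp_rot: [[-0.989, -0.149, 0.001], [-0.149, 0.989, 0.0], [-0.001, 0.0, -1.0]]
force: [0.1, 0.2, -1.4]
opening: 0.134
grasp_force: 35.7
```

```bash
python3 st.py; python3 - <<'E'
from rig import *
from h import *
L=[capture("scene") for _ in range(4)];S=L[0];im=np.mean([c["color"] for c in L],0).astype(np.uint8)
u,v=275,105
cv2.imwrite("pics/k2.png",cv2.resize(im[v:v+45,u:u+60,::-1],(780,585),interpolation=2))
s=read_state()["position"]
a=np.radians(8.5);ax=np.array([np.cos(a),np.sin(a),0])
f=lambda X:((proj(S,X)-[u,v]+.5)*13).round()
o=s-[0,0,.017]
print("tip",f(o-[0,0,.029]),f(o-[0,0,.029]+.007*ax),f(o-[0,0,.029]-.007*ax),"shoulder",f(o+.012*ax),f(o-.012*ax))
p=np.array([.4035,.2735,.066]);print("slot",f(p),f(p+.0125*ax),f(p-.0125*ax),"1mm x,y:",f(p+[.001,0,0])-f(p),f(p+[0,.001,0])-f(p))
E
```

```text
14.45 [0.404  0.2733 0.12  ] yaw -171.44 z [ 0.001  0.    -1.   ] F [ 0.1  0.2 -1.4] M [ 0.06 -0.08 -0.  ] op 11.6 g 35.66522684879601 q [ 20.9  30.  107.5  -0.   42.5 -77.6]
tip [305. 333.] [333. 347.] [277. 320.] shoulder [367. 254.] [269. 207.]
slot [299. 361.] [349. 386.] [249. 337.] 1mm x,y: [3. 3.] [ 3. -2.]
```

View pics/k2.png

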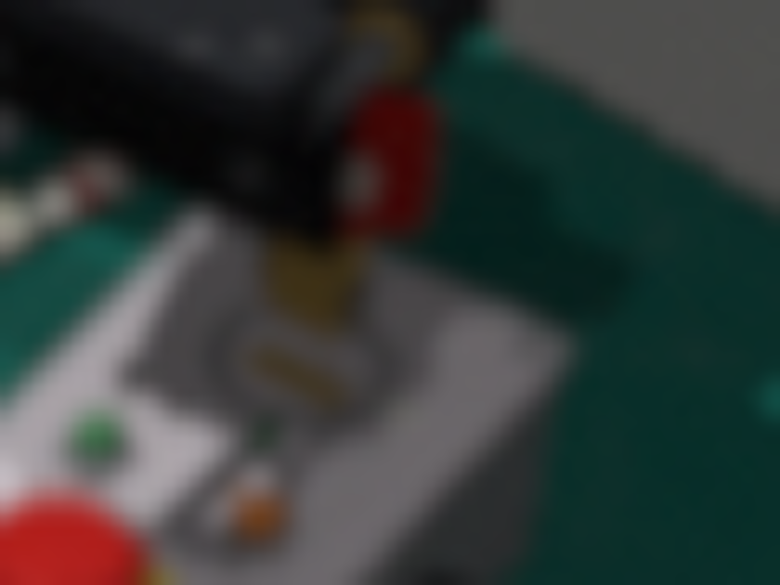

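The slot ring is centred near (305,365) and the blade tip near (308,325). Both are within about 1 mm of the prediction, and the taper and chamfer can take that up. I'll nudge by half a millimetre and insert gently.

Emit:
step_arm(
  targets=[
    [-1, 0.002, -0.002, -0.016, 0],
    [-1, 0.002, -0.002, -0.032, 0],
    [-1, 0.002, -0.002, -0.048, 0],
    [-1, 0.002, -0.002, -0.06, 0],
    [-1, 0.002, -0.002, -0.072, 0],
    [-1, 0.002, -0.002, -0.08, 0],
    [-1, 0.002, -0.002, -0.08, 0],
    [-1, 0.002, -0.002, -0.08, 0],
  ],
)

```text
time_s: 15.45
position: [0.4039, 0.2731, 0.0995]
tcp_rot: [[-0.989, -0.15, -0.0], [-0.15, 0.989, 0.0], [0.0, 0.0, -1.0]]
force: [-1.1, 0.3, -1.5]
opening: 0.131
grasp_force: 35.7
```

```bash
python3 st.py
```

```text
15.45 [0.4039 0.2731 0.0995] yaw -171.4 z [-0.  0. -1.] F [-1.1  0.3 -1.5] M [ 0.15 -0.09 -0.05] op 11.4 g 35.65791211731266 q [ 20.9  32.2 108.2   0.   39.5 -77.7]
```

Emit:
step_arm(
  targets=[
    [-1, 0, 0, -0.016, 0],
    [-1, 0, 0, -0.032, 0],
    [-1, 0, 0, -0.048, 0],
    [-1, 0, 0, -0.06, 0],
    [-1, 0, 0, -0.068, 0],
    [-1, 0, 0, -0.072, 0],
    [-1, 0, 0, -0.072, 0],
  ],
)

```text
time_s: 16.15
position: [0.4043, 0.2738, 0.0813]
tcp_rot: [[-0.989, -0.149, 0.001], [-0.149, 0.989, 0.001], [-0.001, 0.001, -1.0]]
force: [-1.1, 5.3, -0.5]
opening: 0.136
grasp_force: 35.8
```

```bash
python3 st.py
```

```text
16.15 [0.4043 0.2738 0.0813] yaw -171.43 z [ 0.001  0.001 -1.   ] F [-1.1  5.3 -0.5] M [ 1.2   0.06 -0.04] op 11.8 g 35.78567791962996 q [ 2.090e+01  3.420e+01  1.088e+02  1.000e-01  3.690e+01 -7.770e+01]
```

Emit:
step_arm(
  targets=[
    [-1, 0, 0.003, -0.004, 0],
    [-1, 0, 0.003, -0.008, 0],
    [-1, 0, 0.003, -0.008, 0],
  ],
)

```text
time_s: 16.45
position: [0.404, 0.2739, 0.0792]
tcp_rot: [[-0.989, -0.149, 0.0], [-0.149, 0.989, 0.0], [-0.0, 0.0, -1.0]]
force: [0.3, 4.4, -2.0]
opening: 0.135
grasp_force: 35.6
```

```bash
python3 st.py; python3 - <<'E'
from rig import *
from h import *
S=capture("scene");u,v=265,95
cv2.imwrite("pics/k3.png",cv2.resize(S["color"][v:v+60,u:u+80,::-1],(800,600),interpolation=2))
E
```

```text
16.45 [0.404  0.2739 0.0792] yaw -171.4 z [ 0.  0. -1.] F [ 0.3  4.4 -2. ] M [ 0.84 -0.12  0.02] op 11.8 g 35.595906196249416 q [ 21.   34.5 108.8   0.   36.7 -77.6]
```

View pics/k3.png

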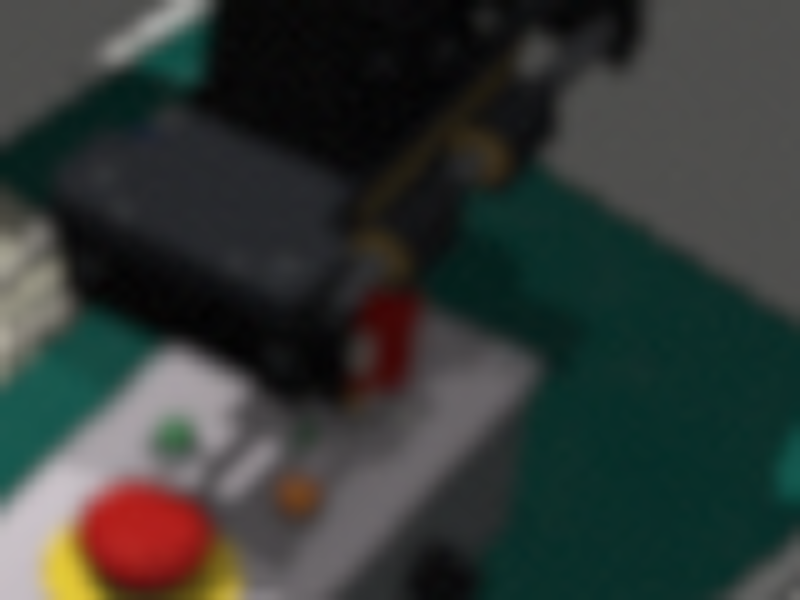

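The key is well into the switch, with the bow's lower edge near (385,388) and a sliver of brass below it. I'll work out how high the bow sits.

```bash
python3 - <<'E'
from rig import *
from h import *
S=capture("scene");a=np.radians(8.5);ax=np.array([np.cos(a),np.sin(a),0]);ay=np.array([-ax[1],ax[0],0])
f=lambda X:((proj(S,X)-[265,95]+.5)*10).round().tolist()
p=np.array([.4040,.2739,0])
for z in(.060,.066,.070,.074): print(z,"bow low",f(p+.023*ax-.006*ay+[0,0,z+.008]),f(p+.023*ax+.006*ay+[0,0,z+.008]),"shoulder near",f(p+.012*ax+[0,0,z]))
print("st corners",f([.4413,.3225,.066]),"tip of finger z .071",f(p+[0,0,.071]))
im=S["color"].astype(int)
print(im[126:140,296:310].tolist()[::2][0][:2]); 
r=(im[...,0]-im[...,1:].max(2)>40);r[:118]=0;r[139:]=0;r[:,:294]=0;r[:,312:]=0
y,x=np.nonzero(r);print("red",x.min(),x.max(),y.min(),y.max()); 
for v in range(118,139): print(v,''.join('#' if q else '.' for q in r[v,294:312]))
E
```

```text
0.06 bow low [392.0, 419.0] [415.0, 395.0] shoulder near [367.0, 412.0]
0.066 bow low [395.0, 403.0] [417.0, 379.0] shoulder near [369.0, 396.0]
0.07 bow low [396.0, 393.0] [419.0, 369.0] shoulder near [370.0, 385.0]
0.074 bow low [398.0, 382.0] [421.0, 358.0] shoulder near [372.0, 375.0]
st corners [547.0, 361.0] tip of finger z .071 [334.0, 365.0]
[[13, 15, 15], [20, 20, 21]]
red 302 305 125 132
118 ..................
119 ..................
120 ..................
121 ..................
122 ..................
123 ..................
124 ..................
125 ........####......
126 ........####......
127 ........####......
128 .........###......
129 .........###......
130 .........##.......
131 .........##.......
132 .........##.......
133 ..................
134 ..................
135 ..................
136 ..................
137 ..................
138 ..................
```

Emit:
step_arm(
  targets=[
    [-1, 0, 0.003, -0.003, 0],
    [-1, 0, 0.003, -0.006, 0],
    [-1, 0, 0.003, -0.006, 0],
  ],
)

```text
time_s: 16.85
position: [0.4036, 0.274, 0.0783]
tcp_rot: [[-0.989, -0.15, -0.001], [-0.15, 0.989, -0.001], [0.001, -0.001, -1.0]]
force: [-0.3, 0.4, 4.1]
opening: 0.132
grasp_force: 36.1
```

```bash
python3 st.py
```

```text
16.85 [0.4036 0.274  0.0783] yaw -171.37 z [-0.001 -0.001 -1.   ] F [-0.3  0.4  4.1] M [ 0.07 -0.03 -0.01] op 11.5 g 36.13435067469254 q [ 2.100e+01  3.460e+01  1.089e+02 -1.000e-01  3.660e+01 -7.750e+01]
```

Emit:
step_arm(
  targets=[
    [-1, 0, 0, -0.003, 0],
    [-1, 0, 0, -0.006, 0],
    [-1, 0, 0, -0.006, 0],
  ],
)

```text
time_s: 17.15
position: [0.4036, 0.274, 0.0782]
tcp_rot: [[-0.989, -0.15, 0.0], [-0.15, 0.989, -0.001], [0.0, -0.001, -1.0]]
force: [-3.1, -2.3, 17.4]
opening: 0.135
grasp_force: 37.4
```

```bash
python3 st.py
```

```text
17.15 [0.4036 0.274  0.0782] yaw -171.36 z [ 0.    -0.001 -1.   ] F [-3.1 -2.3 17.4] M [-0.25  0.4  -0.04] op 11.7 g 37.380807066801935 q [ 2.100e+01  3.460e+01  1.089e+02 -1.000e-01  3.660e+01 -7.750e+01]
```

Contact is solid at z = 0.0782, which puts the fingertips at 0.070, on the shoulder's top face. The shoulder is therefore on the station face and the key is home. I'll ease off slightly and turn clockwise.

Emit:
step_arm(
  targets=[
    [-1, 0, 0, 0.003, -0.03],
    [-1, 0, 0, 0.003, -0.06],
    [-1, 0, 0, 0.003, -0.09],
    [-1, 0, 0, 0.003, -0.12],
    [-1, 0, 0, 0.003, -0.12],
  ],
)

```text
time_s: 17.65
position: [0.404, 0.2749, 0.0783]
tcp_rot: [[-0.974, 0.227, 0.001], [0.227, 0.974, 0.001], [-0.0, 0.001, -1.0]]
force: [-2.2, 2.1, 8.4]
opening: 0.135
grasp_force: 36.6
```

```bash
python3 st.py
```

```text
17.65 [0.404  0.2749 0.0783] yaw 166.91 z [ 0.001  0.001 -1.   ] F [-2.2  2.1  8.4] M [0.45 0.23 0.01] op 11.8 g 36.60652314545587 q [ 21.1  34.6 108.8   0.   36.5 -55.8]
```

Emit:
step_arm(
  targets=[
    [-1, 0, 0, 0, -0.03],
    [-1, 0, 0, 0, -0.06],
    [-1, 0, 0, 0, -0.09],
    [-1, 0, 0, 0, -0.12],
    [-1, 0, 0, 0, -0.15],
    [-1, 0, 0, 0, -0.18],
    [-1, 0, 0, 0, -0.21],
    [-1, 0, 0, 0, -0.24],
    [-1, 0, 0, 0, -0.27],
    [-1, 0, 0, 0, -0.3],
    [-1, 0, 0, 0, -0.315],
    [-1, 0, 0, 0, -0.315],
  ],
)

```text
time_s: 18.85
position: [0.4037, 0.2745, 0.0783]
tcp_rot: [[-0.347, 0.938, -0.0], [0.938, 0.347, -0.0], [-0.0, -0.0, -1.0]]
force: [-2.0, 1.3, 8.9]
opening: 0.135
grasp_force: 36.7
```

```bash
python3 st.py
```

```text
18.85 [0.4037 0.2745 0.0783] yaw 110.28 z [-0. -0. -1.] F [-2.   1.3  8.9] M [0.1  0.27 0.04] op 11.7 g 36.681365843396634 q [ 21.1  34.6 108.9  -0.   36.6   0.8]
```

Emit:
step_arm(
  targets=[
    [-1, 0, 0, 0, -0.01],
    [-1, 0, 0, 0, -0.02],
    [-1, 0, 0, 0, -0.02],
  ],
)

```text
time_s: 19.15
position: [0.4037, 0.2744, 0.0783]
tcp_rot: [[-0.287, 0.958, -0.0], [0.958, 0.287, -0.0], [-0.0, -0.0, -1.0]]
force: [-2.0, 2.0, 9.4]
opening: 0.133
grasp_force: 36.7
```

```bash
python3 st.py
```

```text
19.15 [0.4037 0.2744 0.0783] yaw 106.7 z [-0. -0. -1.] F [-2.   2.   9.4] M [0.09 0.36 0.08] op 11.6 g 36.683917238842696 q [ 21.1  34.6 108.9  -0.   36.6   4.4]
```

Turned 82° in total with the moment about z at 0.08 N m. I'll go a little further to be sure of reaching the stop.

Emit:
step_arm(
  targets=[
    [-1, 0, 0, 0, -0.01],
    [-1, 0, 0, 0, -0.02],
    [-1, 0, 0, 0, -0.02],
  ],
)

```text
time_s: 19.45
position: [0.4037, 0.2745, 0.0783]
tcp_rot: [[-0.229, 0.973, 0.0], [0.973, 0.229, -0.0], [-0.001, 0.0, -1.0]]
force: [-2.4, 1.7, 10.0]
opening: 0.136
grasp_force: 38.8
```

```bash
python3 st.py
```

```text
19.45 [0.4037 0.2745 0.0783] yaw 103.23 z [ 0. -0. -1.] F [-2.4  1.7 10. ] M [0.23 0.35 0.46] op 11.8 g 38.79440758704732 q [ 2.110e+01  3.460e+01  1.089e+02 -1.000e-01  3.660e+01  7.900e+00]
```

The moment reached 0.46 N m, so the switch is at its stop. I'll release and rise.

Emit:
step_arm(
  targets=[
    [-0.2, 0, 0, 0, 0],
    [-0.2, 0, 0, 0, 0],
    [-0.2, 0, 0, 0, 0],
    [-0.2, 0, 0, 0, 0],
    [-0.2, 0, 0, 0, 0],
    [-0.2, 0, 0, 0, 0],
    [-0.2, 0, 0, 0.02, 0],
    [-0.2, 0, 0, 0.06, 0],
    [-0.2, 0, 0, 0.15, 0],
    [-0.2, 0, 0, 0.25, 0],
    [-0.2, 0, 0, 0.4, 0],
    [-0.2, 0, 0, 0.56, 0],
    [-0.2, 0, -0.2, 0.6, 0],
    [-0.2, 0, -0.4, 0.6, 0],
    [-0.2, 0, -0.6, 0.6, 0],
    [-0.2, 0, -0.8, 0.6, 0],
    [-0.2, 0, -1, 0.6, 0],
    [-0.2, 0, -1, 0.6, 0],
    [-0.2, 0, -1, 0.6, 0],
  ],
)

```text
time_s: 21.35
position: [0.4039, 0.0234, 0.2279]
tcp_rot: [[-0.222, 0.975, 0.001], [0.975, 0.222, 0.0], [0.0, 0.001, -1.0]]
force: [-1.1, -0.4, -0.1]
opening: 0.401
grasp_force: 0.0
```

```bash
python3 st.py; python3 - <<'E'
from rig import *
from h import *
S=capture("scene");T=capture("top");f=lambda c,u,v,w,h:cv2.resize(c["color"][v:v+h,u:u+w,::-1],(400,300),interpolation=2)
cv2.imwrite("pics/e.png",np.vstack([np.hstack([f(S,260,110,60,45),f(T,115,175,80,60)]),np.hstack([f(S,140,195,80,60),f(T,200,140,160,120)])]))
E
```

```text
21.35 [0.4039 0.0234 0.2279] yaw 102.85 z [ 0.001  0.    -1.   ] F [-1.1 -0.4 -0.1] M [-0.06 -0.13  0.01] op 34.9 g 0.0 q [-12.6  13.4 112.1   0.   54.4 -25.5]
```

View pics/e.png

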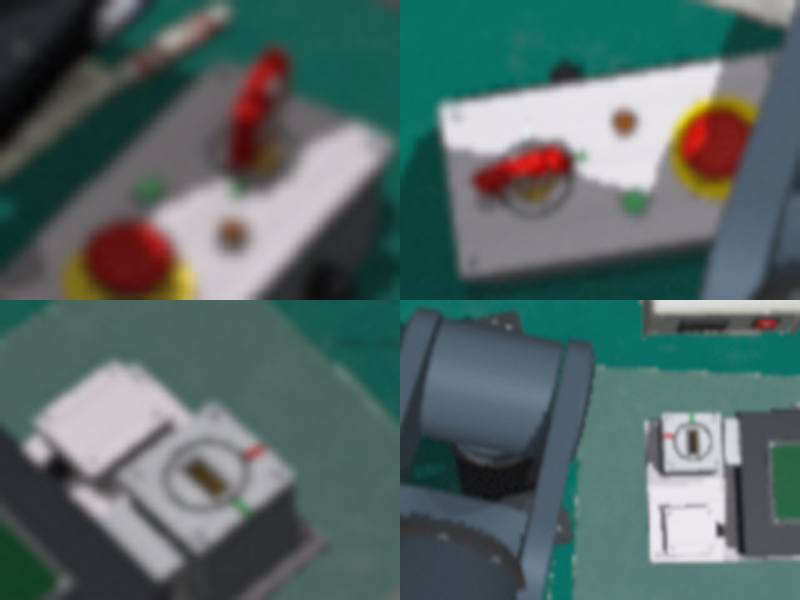

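The key stands home in the switch with its bow at about (525,170) in the top crop, pointing at the green mark at (580,157). The lid lock's barrel slot at (205,478) is in line with its green mark at (240,510). I'm handing in.

```bash
python3 -c "
from rig import *
print(hand_in())"
```

```text
the job is handed in; nothing more can be done
None
```

The lid lock was turned to its stop and the key drawn out, then pushed home in the control station switch and turned clockwise to its stop at ON. The job was handed in with the gripper clear, about 21 s into the 51 s limit. I didn't check the waffle packs or the bolt itself in the final pictures.

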